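Ease a sample lift down to the red pointer with its release valve

TASK

Crack the red-gripped release valve of the hydraulic sample lift open, counter-clockwise seen from above, so that the platform with its jar sinks slowly, no faster than about 3 cm per second, until the platform's top is level with the red pointer. Stop it there by closing the valve again, snugly against its seat but without forcing the handle, and let go. Move the platform only with the valve: do not touch the platform, jar or pointer, and leave the other glassware alone.

Things in the scene. Friction and masses are not known exactly. Their poses are not given: they have to be found in the camera images.
- lift: Grey and blue hydraulic lift fixed to the bench. Origin on the bench under its column's centre, z up, yaw varies. Base 220 x 170 mm, 35 mm high, pump block to 75 mm, column to 120 mm. Blue valve block 50 x 50 mm, top 80 mm above the bench, centred at x -40, y -190 mm in this frame.
- spindle: Brass release valve spindle, upright; origin on its axis, 80 mm above the bench. z up. Its x axis points along the lift's -x when shut on its seat, a hard stop where it starts; it opens counter-clockwise from above, to 1.3 rad. Stays where left (0.3 N m friction). Ram starts to sink 0.1 to 0.75 rad from the seat (unknown load), then 20 mm/s faster per 0.1 rad, no lag; turning back stops it.
- handle: Steel valve lever, on the spindle by a spring; origin on the spindle axis 80 mm above the bench, x towards the grip. Unloaded it lines up with the spindle's x; loaded it lags it by 1 rad per 4 N m (0.05 to 0.11 rad in turning). At the grip: opening takes 2 to 5 N, closing 5 to 7 N, snug on the seat 8 to 13 N, and above 15 N (0.25 rad between lever and spindle) either way the handle is forced.
- grip (a point): Where to hold the upright red cylindrical grip on the lever's end: on its axis, 136 mm above the bench, 65 mm from the spindle axis. Grip diameter 16 mm, from the lever's top (106 mm above the bench) to 151 mm; lever 14 mm wide. It is a sleeve that spins freely on its pin. Pinch it from above or push it sideways.
- platform: Aluminium platform 128 x 128 x 12 mm on the ram, z up; origin in the centre of its top face. Starts 260 mm above the bench and can sink 115 mm. It cannot be raised again.
- platform_top (a point): Centre of the platform's top face (same point as the platform's origin).
- pointer: Red pointer clip on the upright rod at the lift's +y side; origin at the tip of the pointer, half way up its 4 mm thickness, 6 mm beyond the platform's edge. Its height, 165 to 215 mm above the bench, differs from start to start and is where the platform's top must come (within 6 mm).
- jar: Corked glass sample jar standing on the platform, diameter 56 mm, 93 mm high, origin at the centre of its underside.
- tall_jar: Bystander: corked glass jar with brown contents, diameter 64 mm, 150 mm high, origin at the centre of its underside.
- beaker: Bystander: empty glass beaker, diameter 72 mm, 90 mm high, origin at the centre of its underside.
- wash_bottle: Bystander: white wash bottle with blue cap, diameter 64 mm, 165 mm high, origin at the centre of its underside.

How it is judged:
By the outcome, as a careful person would: the job done as asked, in the order asked, and still so for the second after the job is handed in, with the robot touching nothing.
It also fails if it takes over 72 s, if anything falls off the work surface, if the arm or the gripper's body presses on something with over 40 N, if the wrist force passes 120 N, or if a joint passes its speed limit or range.

ROBOT

A 6-joint arm with a two-finger parallel gripper is mounted at the origin on the work surface. World frame = base frame: x ahead of the robot, y to its left, z up, the work surface at z = 0. Lengths are in m, angles in degrees, forces in N, time in s.
With the tool pointing down it reaches from about 0.325 to 0.85 m from the base axis. Payload 15.5 kg.
Tool frame: the origin (TCP) lies at the very end of the fingers, on their centre line; the grasp point (between the pads) lies arm.grip_depth behind it (arm.grip_depth is the distance from the TCP to the grasp point, in m); z points along the fingers, y is the direction in which the jaws open and shut (so a half turn about z gives the same grasp; the last joint's range is limited). The gripper opens to 91 mm and grips with 3 to 60 N. Pads are 32 mm wide; open, the fingers measure 118 mm over their backs; the gripper's body (76 mm by 178 mm) begins 60 mm behind the grasp point.
Start: joints at [-79.498, 28.281, 77.091, -0, 74.628, -5.472], TCP at [0.172, -0.601, 0.214] pointing down, gripper open.
Joint ranges: [-166.48, 166.48], [-47.26, 123.95], [12.59, 153.08], [-70.14, 250.14], [6.76, 159.57], [-176.63, 176.63]. Speed limits (degrees/s): [108.29, 108.29, 147.25, 172.46, 172.46, 172.46].

INTERFACE

Orientations are given as a 3x3 rotation matrix whose columns are the frame's x, y, z axes.
In Python, from rig import arm gives the robot as it stands. Calls block until the motion is done:
- arm.move_to(position, orientation): joint-space move of the TCP to a pose.
- arm.move_l(position, orientation=None, feed=0.15): straight line of the TCP; orientation=None keeps the orientation; feed is the mean speed in m/s.
- arm.move_joints(angles): joint-space move.
- arm.grip(opening): finger opening in m; the grip force is fixed at half the most; returns when the fingers have stopped.
- arm.sleep(seconds).
- arm.solve_ik(position, orientation): joint angles nearest the present ones, or None.
- arm.snapshot(name): name is "side" or "top" or "wrist"; returns the picture (400x640x3 uint8, red, green, blue); there is no depth.
- arm.get_calibration(name): a dict with "intrinsics" (3x3 intrinsics, pixels), "cam_to_world" (4x4, takes a point from camera to world coordinates). Camera axes: x right, y down, z forward; pixel columns grow to the right and rows downward; lengths in m; the calibration is good to about 2 mm. The wrist camera is an equidistant fisheye: a pixel r from the principal point sees the ray r / f radians off the axis. A picture is of the moment at which its call begins: read the wrist's pose just before it. get_calibration takes no time and is no camera call; for the wrist camera it gives the pose at the moment of the call.
A pose or a line that the arm cannot do raises arm.Unreachable and nothing moves.
- arm.sign_off(): hands the job in, once; it reports no verdict.
Readings, each from a call of its own:
- arm.current_t(): time.
- arm.current_joint_positions(): joint angles.
- arm.current_dq(): joint speeds.
- arm.current_tau(): joint torques, N m.
- arm.current_ee_pos(): TCP position.
- arm.current_tool_rot(): TCP orientation.
- arm.current_force(): force on the tool from outside, world axes, zero at the start.
- arm.current_torque(): the same for the moment, N m.
- arm.current_width(): finger opening in m.
Only numpy, scipy, OpenCV 4.12 (cv2) and the standard library are available. Lean on these libraries where they do the work, as an engineer would, in place of code of your own. Each camera call takes 0.05 s, during which the arm holds its last target. There are 200 camera calls.

## Working session

There is one attempt and no reset: what is moved stays moved. The work goes in short steps, each a Python script; the robot and the scene stay as the last script left them, time stands still between calls to the robot, and variables do not carry over. Pictures are saved under pics/ and viewed, about 8 in all and at most 12, crops included, and the job is handed in when it is done.

```bash
mkdir -p pics; ls
python3 - <<'E'
from rig import arm
import cv2,numpy as np
np.set_printoptions(precision=4,suppress=True)
for n in("side","top","wrist"):
    c=arm.get_calibration(n);print(n,c["intrinsics"].tolist(),c["cam_to_world"])
    cv2.imwrite(f"pics/{n}0.png",arm.snapshot(n)[...,::-1])
print(arm.grip_depth,arm.current_t(),arm.current_tool_rot(),arm.current_force())
E
```

```text
pics
side [[431.74938483042513, 0.0, 325.63947191021225], [0.0, 431.74938483042513, 203.38243973304307], [0.0, 0.0, 1.0]] [[-0.7931 -0.4084  0.4519  0.0121]
 [-0.6088  0.5527 -0.5691  0.8257]
 [-0.0174 -0.7265 -0.687   1.0855]
 [ 0.      0.      0.      1.    ]]
top [[498.5337133760427, 0.0, 324.41159285099815], [0.0, 498.5337133760427, 199.71028081663496], [0.0, 0.0, 1.0]] [[-0.0276 -0.9984  0.0492  0.5406]
 [-0.9995  0.0268 -0.0176  0.0933]
 [ 0.0162 -0.0497 -0.9986  1.4854]
 [ 0.      0.      0.      1.    ]]
wrist [[309.70691628693146, 0.0, 315.6759084444755], [0.0, 309.70691628693146, 200.6425435368493], [0.0, 0.0, 1.0]] [[ 0.2755 -0.9333 -0.2305  0.2365]
 [-0.9613 -0.2677 -0.0652 -0.5811]
 [-0.0009  0.2395 -0.9709  0.3834]
 [ 0.      0.      0.      1.    ]]
0.0188 0.15 [[ 0.9614  0.2752 -0.0002]
 [ 0.2752 -0.9614  0.0009]
 [ 0.0001 -0.0009 -1.    ]] [-0.1288 -0.3346  0.3347]
```

View pics/side0.png

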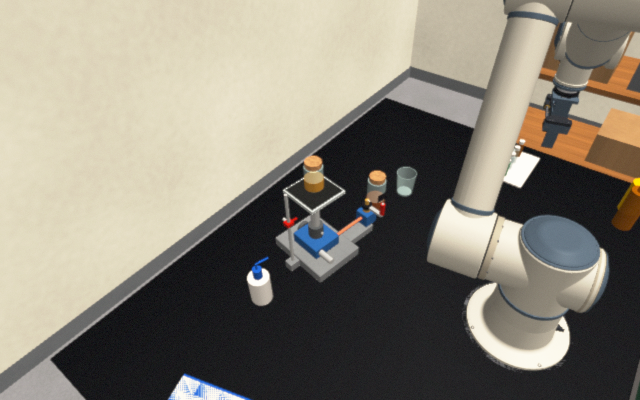

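View pics/top0.png

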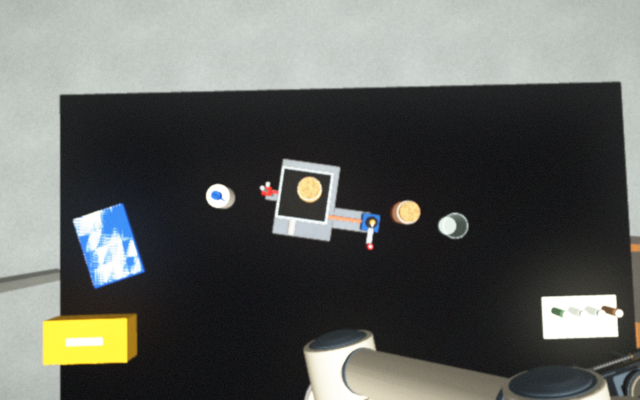

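The side view shows the lift at about (315,230), the red pointer near (290,222) and the valve near (368,213). In the top view the platform is at (305,195), the valve block at (371,222), the grip at (370,246) and the pointer at (268,190). I'll zoom in next.

Run:
```python
import cv2,numpy as np
s=cv2.imread("pics/side0.png")[150:290,250:410];t=cv2.imread("pics/top0.png")[150:260,250:410]
f=lambda a:cv2.resize(a,None,fx=4.9,fy=4.9,interpolation=cv2.INTER_CUBIC)
cv2.imwrite("pics/cs.png",f(s)[:600]);
for n in("side","top"):
    im=cv2.imread(f"pics/{n}0.png");b,g,r=[im[...,i].astype(int) for i in range(3)]
    m=((r>110)&(g<0.4*r)&(b<0.45*r)).astype(np.uint8)
    k,l,st,c=cv2.connectedComponentsWithStats(m)
    for i in range(1,k):
        if st[i,4]>3:print(n,'red',st[i],c[i])
    m=((b>70)&(r<0.6*b)).astype(np.uint8)
    k,l,st,c=cv2.connectedComponentsWithStats(m)
    for i in range(1,k):
        if st[i,4]>20:print(n,'blue',st[i],c[i])
cv2.imwrite("pics/ct.png",f(t))
```

```text
side red [380 204   6  11  45] [382.08888889 208.77777778]
side red [283 217  15  11  70] [289.85714286 222.18571429]
side blue [356 207  20  19 213] [365.70892019 216.33802817]
side blue [294 224  45  34 782] [315.71099744 239.67774936]
side blue [251 256  18  23 169] [258.08284024 268.01775148]
side blue [183 373  70  27 257] [212.50194553 387.44357977]
top red [261 187  16   9  62] [267.72580645 191.56451613]
top red [366 244   8   6  17] [369.47058824 247.05882353]
top blue [211 191  11   9  71] [215.90140845 195.01408451]
top blue [  78  202   68   87 1662] [111.38929001 240.49759326]
top blue [360 213  21  20 224] [370.43303571 221.12053571]
top blue [124 257  11  15  97] [129.08247423 262.7628866 ]
```

View pics/cs.png

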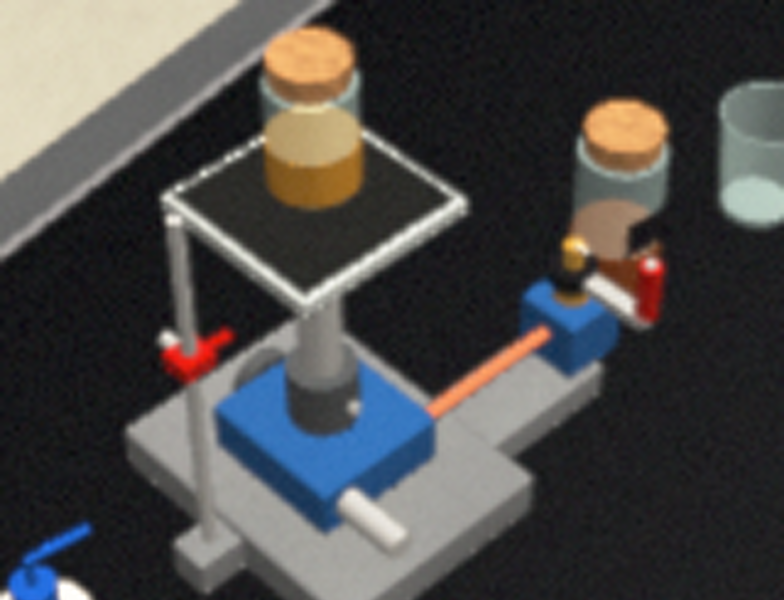

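View pics/ct.png

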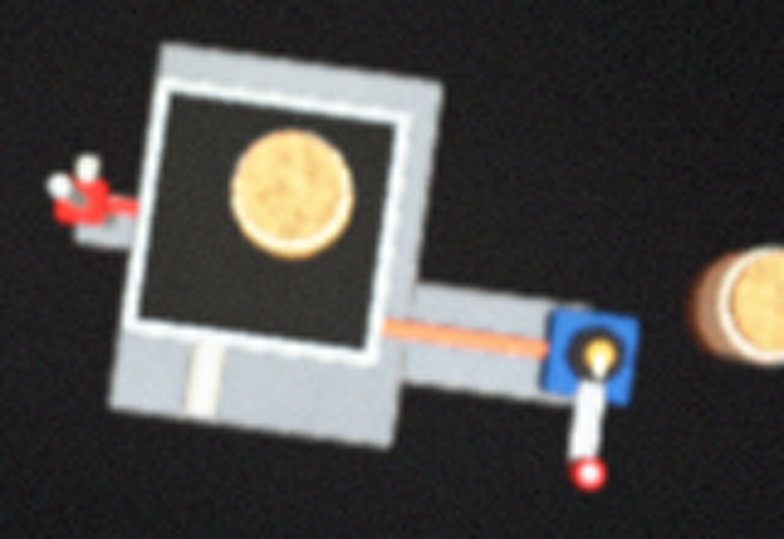

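The side crop shows the platform's top corners at (165,197), (467,204) and (305,302), and the pointer tip at (232,333). The top crop shows platform corners (165,85), (405,118), (372,360) and (127,330), the spindle at (600,352) and the grip top at (589,473). Next I'll compute the lift pose from these.

```bash
cat > h.py <<'E'
import numpy as np,cv2
from rig import arm
np.set_printoptions(precision=4,suppress=True)
def ray(name,p,cal=None):
    c=cal or arm.get_calibration(name);K=c["intrinsics"];T=c["cam_to_world"]
    d=np.array([(p[0]-K[0][2])/K[0][0],(p[1]-K[1][2])/K[1][1],1.])
    if name=="wrist":
        r=np.hypot(d[0],d[1]);d=np.r_[d[:2]/r*np.sin(r),np.cos(r)] if r>1e-9 else d
    d=T[:3,:3]@d;return T[:3,3],d/np.linalg.norm(d)
def onz(name,p,z,cal=None):
    o,d=ray(name,p,cal);return o+d*(z-o[2])/d[2]
def onplane(name,p,q,n,cal=None):
    o,d=ray(name,p,cal);return o+d*((q-o)@n)/(d@n)
def proj(name,X,cal=None):
    c=cal or arm.get_calibration(name);K=c["intrinsics"];T=c["cam_to_world"]
    v=T[:3,:3].T@(np.asarray(X)-T[:3,3])
    if name=="wrist":
        r=np.hypot(v[0],v[1]);u=v[:2]/r*np.arctan2(r,v[2])
    else:u=v[:2]/v[2]
    return np.array([K[0][0]*u[0]+K[0][2],K[1][1]*u[1]+K[1][2]])
E
cat > a.py <<'E'
from h import *
f=lambda x,y:((x+.5)/4.9-.5+250,(y+.5)/4.9-.5+150)
C=[onz("top",f(*p),.26) for p in((165,85),(405,118),(372,360),(127,330))] # +x+y,+x-y,-x-y,-x+y
C=np.array(C);print(C);print([np.linalg.norm(C[i]-C[i-1]) for i in range(4)])
ex=C[0]+C[1]-C[2]-C[3];yaw=np.arctan2(ex[1],ex[0]);ey=C[0]+C[3]-C[1]-C[2];print("yaw",np.degrees(yaw),np.degrees(np.arctan2(-ey[0],ey[1])))
o=C.mean(0);print("centre",o)
S=np.array([onz("side",f(*p),.26) for p in((165,197),(467,204),(305,302))]);print("side corners",S,"ctr",(S[0]+S[1])/2)
g=onz("top",f(589,473),.151);b=onz("top",(370.4,221.1),.08);print("grip",g,"block",b)
print("grip side",onz("side",f(652,262),.151))
R=np.array([[np.cos(yaw),-np.sin(yaw)],[np.sin(yaw),np.cos(yaw)]])
print("pred spindle",o[:2]+R@[-.04,-.19],"pred grip",o[:2]+R@[-.105,-.19])
n=np.r_[R[:,1],0];q=np.r_[o[:2]+.07*R[:,1],.2];t=onplane("side",f(232,333),q,n);print("tip",t,"lift",R.T@(t[:2]-o[:2]))
j=onz("top",(407,211.5),.15);print("talljar",j,R.T@(j[:2]-o[:2]))
E
python3 a.py
```

```text
[[0.6846 0.171  0.26  ]
 [0.6648 0.0506 0.26  ]
 [0.5435 0.0706 0.26  ]
 [0.5619 0.1929 0.26  ]]
[np.float64(0.12463058178124134), np.float64(0.12194033531553573), np.float64(0.12290774686305078), np.float64(0.1235934505167415)]
yaw -9.744355882903605 -8.947445174399933
centre [0.6137 0.1213 0.26  ]
side corners [[0.6882 0.1693 0.26  ]
 [0.5416 0.0689 0.26  ]
 [0.5664 0.1891 0.26  ]] ctr [0.6149 0.1191 0.26  ]
grip [ 0.479 -0.048  0.151] block [ 0.546  -0.0594  0.08  ]
grip side [ 0.4835 -0.0561  0.151 ]
pred spindle [ 0.5421 -0.0592] pred grip [ 0.4781 -0.0482]
tip [0.6232 0.1907 0.2026] lift [-0.0024  0.07  ]
talljar [ 0.5688 -0.1511  0.15  ] [ 0.0018 -0.276 ]
```

Run:
```python
from h import *
yaw=np.radians(-9.3);c,s=np.cos(yaw),np.sin(yaw)
for sg in(1,-1):
    for th in(0,.5,1.0):
        a=yaw+th; R=np.array([[sg*np.cos(a),sg*np.sin(a),0],[sg*np.sin(a),-sg*np.cos(a),0],[0,0,-1]])
        p=np.array([.5421,-.0592,.119])-.065*np.array([np.cos(a),np.sin(a),0]);print(sg,th,arm.solve_ik(p,R))
a=yaw;R=np.array([[np.cos(a),np.sin(a),0],[np.sin(a),-np.cos(a),0],[0,0,-1]])
arm.move_to([.4785,-.0485,.22],R);print(arm.current_t(),arm.current_force())
cal=arm.get_calibration("wrist");w=arm.snapshot("wrist");s=arm.snapshot("side")
np.savez("w1.npz",K=cal["intrinsics"],T=cal["cam_to_world"])
cv2.imwrite("pics/w1.png",w[...,::-1]);cv2.imwrite("pics/s1.png",s[...,::-1])
print("expected spindle top/grip px",proj("wrist",[.5421,-.0592,.1],cal),proj("wrist",[.4785,-.0485,.151],cal))
cs=cv2.resize(s[140:290,250:410,::-1],None,fx=3.5,fy=3.5,interpolation=cv2.INTER_CUBIC)
cv2.imwrite("pics/m1.png",np.vstack([w[...,::-1][:,:600][::1],])[:400])
cv2.imwrite("pics/m1.png",np.hstack([cv2.resize(w[60:360,220:420,::-1],None,fx=1.75,fy=1.75),cs])[:525,:])
```

```text
1 0 [-12.9437  24.287  103.5522  -0.      52.1608  86.3563]
1 0.5 [-16.5549  24.7449 102.607   -0.      52.6481  54.0972]
1 1.0 [-18.8773  26.2123  99.5601  -0.      54.2276  23.1269]
-1 0 [-12.9437  24.287  103.5522  -0.      52.1608 -93.6437]
-1 0.5 [ -16.5549   24.7449  102.607    -0.       52.6481 -125.9028]
-1 1.0 [ -18.8773   26.2123   99.5601   -0.       54.2276 -156.8731]
2.4083 [ 0.3667 -0.3098 -0.2501]
expected spindle top/grip px [316.5322 128.5821] [316.3752 210.565 ]
```

View pics/m1.png

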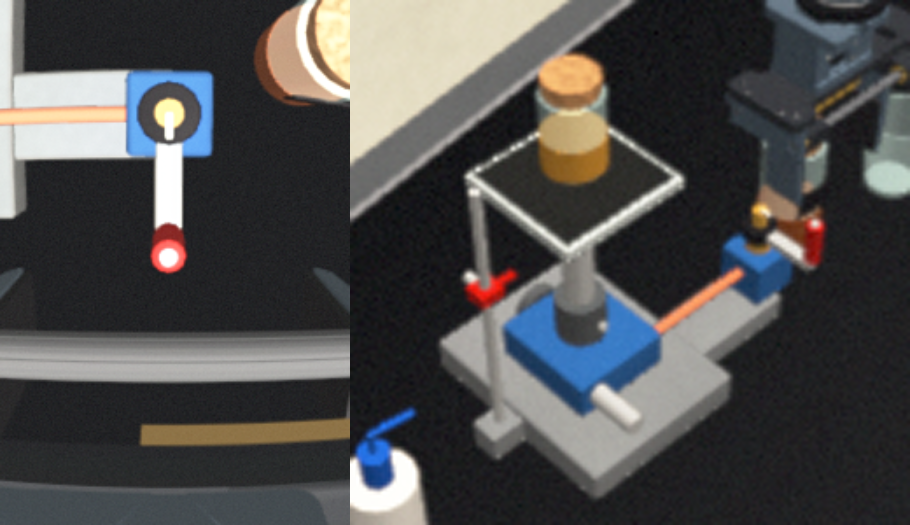

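The wrist crop shows the valve block centre at (169,113), the grip top at (168,257), and the lever aligned with the image, so the yaw is right. In the side crop the platform, pointer (tip 515,274) and valve are all unobstructed. Next I'll refine the grip position and set up a platform tracker.

```bash
cat >> h.py <<'E'
yaw=np.radians(-9.3);RL=np.array([[np.cos(yaw),-np.sin(yaw),0],[np.sin(yaw),np.cos(yaw),0],[0,0,1]])
O=np.array([.6143,.1205,0])
L=lambda *p:O+RL@np.array(p,float)
CS=arm.get_calibration("side")
def platz(im):
    """height of the platform's front (-x) rim centroid, side view; raw"""
    g=im.astype(float).mean(2);zs=[]
    for u in range(322,339):
        best=None
        m=g[165:245,u]>110            # bright rim; lowest run starting from the top that is not the far rim
        rows=np.flatnonzero(m)+165
        runs=np.split(rows,np.flatnonzero(np.diff(rows)>1)+1) if len(rows) else []
        pts=[]
        for r in runs:
            rr=np.arange(r[0]-2,r[-1]+3);w=np.clip(g[rr,u]-45,0,None);z=onplane("side",(u,(rr*w).sum()/w.sum()),L(-.064,0,0),RL[:,0],CS)[2]
            pts.append((z,len(r)))
        zs.append(pts)
    return zs
E
python3 - <<'E'
from h import *
z=np.load("w1.npz");cal=dict(intrinsics=z["K"],cam_to_world=z["T"])
im=cv2.imread("pics/w1.png").astype(int);b,g,r=im[...,0],im[...,1],im[...,2]
m=((b>90)&(r<.6*b))[60:200,250:400].astype(np.uint8)
(cx,cy),wh,an=cv2.minAreaRect(cv2.findNonZero(m));print("block",cx+250,cy+60,wh,an)
print("block world",onz("wrist",(cx+250,cy+60),.08,cal),"grip",onz("wrist",(316.3,206.9),.151,cal), "L pred",L(-.04,-.19,.08),L(-.105,-.19,.15))
for f in("side0","s1"):
    P=platz(cv2.imread(f"pics/{f}.png"))
    for p in P[::4]:print([(round(a,4),n) for a,n in p])
print("corner",onplane("side",((305.5)/4.9+249.5,302.5/4.9+149.5),L(-.064,0,0),RL[:,0],CS), L(-.064,.064,.26))
print("tip",onplane("side",(297.2,218.1),L(0,.07,0),RL[:,1],CS),L(0,.07,.2))
E
```

```text
block 316.5 124.5 (49.0, 49.0) 90.0
block world [ 0.5459 -0.0599  0.08  ] grip [ 0.4815 -0.0489  0.151 ] L pred [ 0.5441 -0.0605  0.08  ] [ 0.48 -0.05  0.15]
[(np.float64(0.3967), 5), (np.float64(0.3645), 9), (np.float64(0.265), 5), (np.float64(0.2011), 4), (np.float64(0.1546), 3), (np.float64(0.1215), 8)]
[(np.float64(0.3516), 2), (np.float64(0.2652), 4), (np.float64(0.1438), 21)]
[(np.float64(0.3341), 3), (np.float64(0.2656), 5), (np.float64(0.1314), 15)]
[(np.float64(0.3151), 2), (np.float64(0.2655), 5), (np.float64(0.1171), 10)]
[(np.float64(0.2962), 2), (np.float64(0.2645), 5), (np.float64(0.1003), 5), (np.float64(0.0541), 2)]
[(np.float64(0.3967), 5), (np.float64(0.3644), 9), (np.float64(0.2649), 5), (np.float64(0.1996), 5), (np.float64(0.1545), 3), (np.float64(0.1214), 8)]
[(np.float64(0.3516), 2), (np.float64(0.2653), 4), (np.float64(0.1437), 21)]
[(np.float64(0.334), 3), (np.float64(0.2655), 5), (np.float64(0.1303), 16)]
[(np.float64(0.3152), 2), (np.float64(0.2655), 5), (np.float64(0.117), 10)]
[(np.float64(0.2961), 2), (np.float64(0.2644), 5), (np.float64(0.1002), 6), (np.float64(0.0542), 2)]
corner [0.5616 0.1946 0.2672] [0.5615 0.194  0.26  ]
tip [0.623 0.19  0.2  ] [0.6256 0.1896 0.2   ]
```

```bash
sed -i 's/^O=.*/O=np.array([.6160,.1212,0])/' h.py
python3 - <<'E'
from h import *
R=np.c_[RL[:,1],RL[:,0],[0,0,-1]]
p=L(-.2,.035,.24);print(p,arm.solve_ik(p,R))
arm.move_to(p,R);cal=arm.get_calibration("wrist");w=arm.snapshot("wrist")
np.savez("w2.npz",K=cal["intrinsics"],T=cal["cam_to_world"]);cv2.imwrite("pics/w2.png",w[...,::-1])
print(arm.current_t(),"cam",RL.T@(cal["cam_to_world"][:3,3]-O))
t=proj("wrist",L(0,.07,.2),cal);print("tip exp",t,"corners",[proj("wrist",L(a,b,.26),cal) for a,b in((-.064,.064),(.064,.064),(-.064,-.064))])
x0=int(np.clip(t[0]-80,0,480));y0=int(np.clip(t[1]-60,0,280));print("crop",x0,y0)
cv2.imwrite("pics/c2.png",cv2.resize(w[y0:y0+120,x0:x0+160,::-1],None,fx=5,fy=5,interpolation=cv2.INTER_CUBIC))
E
```

```text
[0.4243 0.1881 0.24  ] [16.5265 13.6291 96.6698 -0.     69.7011 25.8265]
3.5833 cam [-0.1993  0.1027  0.4099]
tip exp [549.621  178.3139] corners [array([538.5232, 202.7825]), array([637.9188, 201.8642]), array([494.1073, 365.5678])]
crop 469 118
```

View pics/c2.png

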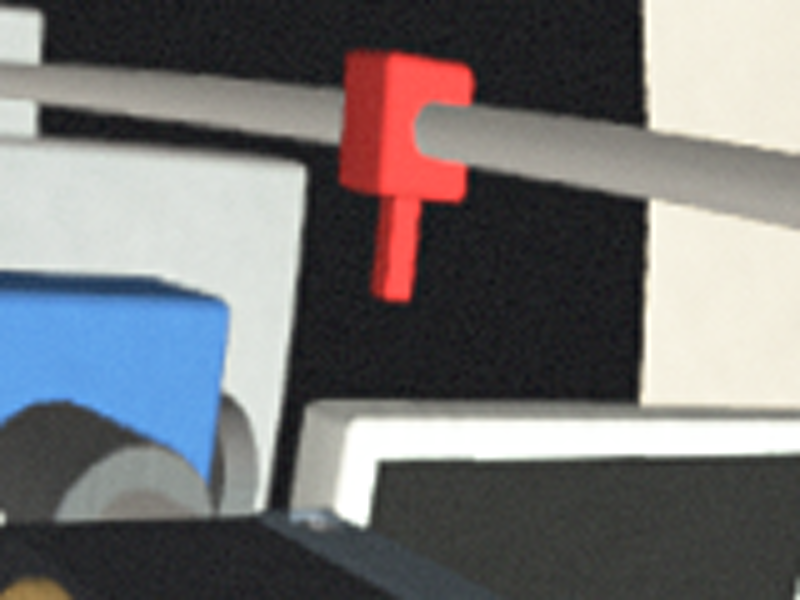

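The crop shows the pointer tip at about (393,300), which is pixel (547.2,177.6). The platform's near top corner is at (348,412), pixel (538.2,199.9), within 0.3 column of the prediction for z = 0.26. Now I'll triangulate the tip, then return to cage the grip.

Run:
```python
from h import *
z=np.load("w2.npz");cal=dict(intrinsics=z["K"],cam_to_world=z["T"])
def tri(a,b):
    (o,d),(p,e)=a,b;s=np.linalg.lstsq(np.c_[d,-e],p-o,rcond=None)[0];A=o+d*s[0];B=p+e*s[1];return RL.T@((A+B)/2-O),np.linalg.norm(A-B)
tip=tri(ray("wrist",(547.2,177.6),cal),ray("side",(297.2,218.1)))
cor=tri(ray("wrist",(538.2,199.9),cal),ray("side",(305.5/4.9+249.5,300/4.9+149.5)))
print("tri tip",tip,"corner",cor)
for x in(-.003,0,.003):
    n=RL[:,0];print("wrist z if tip x",x,RL.T@(onplane("wrist",(547.2,177.6),L(x,0,0),n,cal)-O))
print("corner z wrist",RL.T@(onplane("wrist",(538.2,199.9),L(-.064,0,0),RL[:,0],cal)-O))
print("side tip",RL.T@(onplane("side",(297.2,218.1),L(0,.07,0),RL[:,1],CS)-O), RL.T@(onplane("side",(297.2,218.1),L(0,0,0),RL[:,0],CS)-O))
print("corner side",RL.T@(onplane("side",(305.5/4.9+249.5,300/4.9+149.5),L(-.064,0,0),RL[:,0],CS)-O))
zs=[[a for a,n in p if .25<a<.275] for p in platz(cv2.imread("pics/s1.png"))];print("rim raw",np.median(np.concatenate(zs)))
```

```text
tri tip (array([-0.0069,  0.0712,  0.2037]), np.float64(0.00040577805837722626)) corner (array([-0.0722,  0.0679,  0.2727]), np.float64(0.005972074163677781))
wrist z if tip x -0.003 [-0.003   0.0705  0.1998]
wrist z if tip x 0 [0.     0.07   0.1966]
wrist z if tip x 0.003 [0.003  0.0695 0.1934]
corner z wrist [-0.064   0.0656  0.2593]
side tip [-0.0055  0.07    0.2016] [0.     0.0659 0.1947]
corner side [-0.064   0.0623  0.2671]
rim raw 0.2631566393521788
```

```bash
cat >> h.py <<'E'
SP=L(-.04,-.19,0);ZT=.119
def pose(th,z=ZT):
    a=yaw+th;u=np.array([np.cos(a),np.sin(a),0]);v=np.array([-np.sin(a),np.cos(a),0])
    return SP-.065*u+[0,0,z],np.c_[u,-v,[0,0,-1]]
def ft(th):  # force on tool along the opening direction; opening -> negative, closing -> positive
    a=yaw+th;return float(-np.array([-np.sin(a),np.cos(a),0])@np.array(arm.current_force()))
def track(prev):
    im=arm.snapshot("side");v=[]
    for p in platz(im):
        c=[a-.0032 for a,n in p if n<9 and abs(a-.0032-prev)<.012]
        if c:v.append(min(c,key=lambda a:abs(a-prev)))
    return (float(np.median(v)) if len(v)>4 else None),im
E
python3 - <<'E'
from h import *
arm.grip(.03);p,R=pose(0,.22);arm.move_to(p,R);print(arm.current_t(),track(.26)[0],ft(0))
arm.move_l(pose(0)[0],R);print(arm.current_force());arm.grip(.020);print(arm.current_t(),arm.current_width(),arm.current_ee_pos(),pose(0)[0],ft(0))
t=arm.current_t()
arm.move_l(*pose(.03),feed=.02);print(arm.current_t()-t,ft(.03))
arm.move_l(*pose(.045),feed=.03);print(arm.current_t()-t,ft(.045))
w=arm.snapshot("wrist");z,s=track(.26);print(z)
cv2.imwrite("pics/m3.png",np.hstack([cv2.resize(w[60:360,200:440,::-1],None,fx=1.5,fy=1.5),cv2.resize(s[150:300,250:400,::-1],None,fx=3,fy=3)]))
E
```

```text
5.6333 0.2599557594571025 -1.1681613348918223
[-0.0671 -0.0291  0.5872]
6.8917 0.020293601959744507 [ 0.4818 -0.0494  0.1193] [ 0.4817 -0.0493  0.119 ] -0.17028040582251452
0.25 -0.008366034381645064
0.5 0.06485989193954761
0.25998048872430757
```

View pics/m3.png

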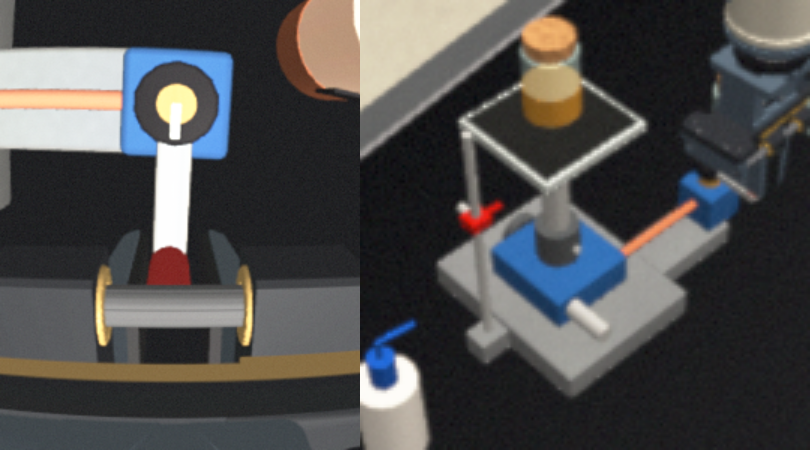

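The grip is caged between the fingers, the wrist crop shows the lever pointing down, and the side tracker reads 0.2600. Now I'll open, sink and close.

```bash
cat > run.py <<'E'
from h import *
import sys
def close(th):
    th-=.2;arm.move_l(*pose(th),feed=.06)
    while th>-.35:
        f=ft(th)
        if f>9.5:break
        d=.03 if f<6 and th>.1 else .015
        th-=d;arm.move_l(*pose(th),feed=.03)
    arm.sleep(.2);print("closed: lever th",th,"F",ft(th),"t",arm.current_t());return th
def lower(th,z,stop,vmin,step,big=0):
    """open from lever angle th until the ram sinks at vmin, hold until 'stop', close"""
    z0=z;tp=arm.current_t();v=0;log=[]
    while True:
        if v<vmin and th<1.02:
            th+=step if z0-z>.0002 or not big else big
            arm.move_l(*pose(th),feed=.03)
        t=arm.current_t();zn,_=track(z);f=ft(th)
        if zn is None or abs(f)>11:print("ABORT",zn,f);break
        v=(z-zn)/(t-tp);z,tp=zn,t;log.append((t,th,z*1e3,v*1e3,f))
        if z-v*.45<stop or arm.current_t()>52:break
    print(np.array(log)[::max(1,len(log)//40)].round(3));print(log[-1])
    th=close(th);print("z",track(z)[0]);return th
if __name__=="__main__":lower(.045,.26,.201,.007,.02)
E
python3 run.py
```

```text
[[  7.742   0.065 260.023  -0.093  -2.903]
 [  8.042   0.085 259.976   0.158  -2.952]
 [  8.342   0.105 260.055  -0.263  -3.128]
 [  8.642   0.125 260.004   0.169  -2.57 ]
 [  8.942   0.145 260.017  -0.045  -3.251]
 [  9.242   0.165 260.043  -0.086  -2.485]
 [  9.542   0.185 259.979   0.215  -3.049]
 [  9.842   0.205 260.009  -0.102  -3.621]
 [ 10.142   0.225 260.056  -0.156  -2.899]
 [ 10.442   0.245 259.973   0.278  -2.951]
 [ 10.742   0.265 260.079  -0.354  -2.513]
 [ 11.042   0.285 259.975   0.347  -3.266]
 [ 11.342   0.305 259.997  -0.075  -2.37 ]
 [ 11.642   0.325 260.015  -0.061  -2.64 ]
 [ 11.942   0.345 259.991   0.082  -3.034]
 [ 12.242   0.365 259.996  -0.017  -3.09 ]
 [ 12.542   0.385 259.992   0.012  -3.157]
 [ 12.842   0.405 259.181   2.704  -4.151]
 [ 13.142   0.425 255.461  12.4    -3.59 ]
 [ 13.192   0.425 254.939  10.437  -3.049]
 [ 13.242   0.425 254.055  17.681  -2.883]
 [ 13.292   0.425 253.685   7.394  -3.248]
 [ 13.342   0.425 252.853  16.65   -3.19 ]
 [ 13.392   0.425 252.41    8.853  -3.785]
 [ 13.442   0.425 251.587  16.47   -3.784]
 [ 13.492   0.425 251.224
[... 903 characters left out ...]
  12.092  -3.156]
 [ 15.342   0.485 221.658  13.634  -3.404]
 [ 15.392   0.485 220.315  26.877  -3.565]
 [ 15.442   0.485 219.342  19.458  -2.712]
 [ 15.492   0.485 218.746  11.921  -2.863]
 [ 15.542   0.485 217.61   22.705  -4.301]
 [ 15.592   0.485 216.344  25.325  -3.428]
 [ 15.642   0.485 215.766  11.564  -3.666]
 [ 15.692   0.485 214.982  15.683  -3.762]
 [ 15.742   0.485 213.608  27.478  -2.786]
 [ 15.792   0.485 213.001  12.144  -3.378]
 [ 15.842   0.485 212.386  12.287  -3.478]
 [ 15.892   0.485 211.035  27.023  -3.942]]
(15.8917, 0.48500000000000015, 211.03514822142347, 27.02281922911293, -3.942191341267859)
closed: lever th -0.20999999999999996 F 10.265005091208268 t 23.2583
z None
```

Run:
```python
from h import *
for p in(.205,.198,.19):print(track(p)[0])
print(ft(-.21))
R0=pose(-.21)[1]
# relax, then lift off
arm.move_l(*pose(0),feed=.06);print("relaxed",ft(0))
arm.grip(.03);arm.move_l(pose(0,.24)[0],pose(0)[1])
R=np.c_[RL[:,1],RL[:,0],[0,0,-1]];arm.move_to(L(-.2,.035,.24),R)
cal=arm.get_calibration("wrist");w=arm.snapshot("wrist");print(arm.current_t(),arm.current_force())
np.savez("w3.npz",K=cal["intrinsics"],T=cal["cam_to_world"]);cv2.imwrite("pics/w3.png",w[...,::-1])
cv2.imwrite("pics/c3.png",cv2.resize(w[118:238,469:629,::-1],None,fx=5,fy=5,interpolation=cv2.INTER_CUBIC))
```

```text
0.194271969345406
0.19433566326518056
0.1943129444106517
8.690054406078705
relaxed -0.009208301083546073
26.25 [ 0.0087 -0.0344  0.2792]
```

View pics/c3.png

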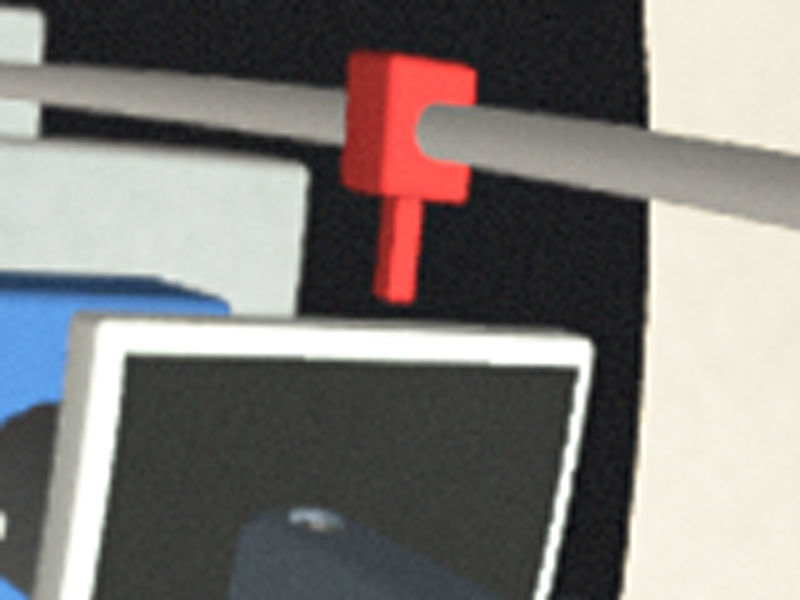

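The crop shows the platform's top corners at (102,318) and (592,340), and the pointer tip unchanged at about (395,300). I'll compare the heights numerically.

Run:
```python
from h import *
z=np.load("w3.npz");cal=dict(intrinsics=z["K"],cam_to_world=z["T"])
f=lambda x,y:(469+(x+.5)/5-.5,118+(y+.5)/5-.5)
for n,p,x in(("near",(102,318),-.064),("far",(592,340),.064),("tip mid",(395,300),0),("tip topface",(400,301),0),("tip x-.003",(395,300),-.003)):
    print(n,RL.T@(onplane("wrist",f(*p),L(x,0,0),RL[:,0],cal)-O))
for zz in(.190,.194,.198):print(zz,[(proj("wrist",L(x,y,zz),cal)-[468.5,117.5])*5 for x,y in((-.064,.064),(.064,.064),(0,.07))])
s=cv2.imread("pics/side0.png");b,g,r=[s[...,i].astype(int) for i in range(3)]
# clip's x in lift frame from the top view (body of the clip at about pointer height)
t=cv2.imread("pics/top0.png");b,g,r=[t[...,i].astype(int) for i in range(3)];m=(r>110)&(g<.4*r)&(b<.45*r);m[:,300:]=0;m[:,:255]=0
ys,xs=np.nonzero(m);
for c in range(xs.min(),xs.max()+1):
    k=xs==c;print(c,ys[k].mean(),(RL.T@(onz("top",(c,ys[k].mean()),.197)-O))[:2],end=';')
```

```text
near [-0.064   0.0653  0.1957]
far [0.064  0.0637 0.1927]
tip mid [0.     0.0701 0.1965]
tip topface [-0.      0.0702  0.1979]
tip x-.003 [-0.003   0.0706  0.1997]
0.19 [array([ 84.0977, 319.9584]), array([583.7598, 336.0445]), array([372.9244, 294.5647])]
0.194 [array([ 96.3516, 324.6495]), array([597.2834, 340.1936]), array([386.7128, 298.6178])]
0.198 [array([108.922 , 329.4828]), array([611.0006, 344.4312]), array([400.77  , 302.7775])]
261 192.5 [-0.0072  0.1131];262 193.0 [-0.0081  0.1104];263 193.5 [-0.0091  0.1076];264 193.5 [-0.0087  0.1051];265 193.5 [-0.0084  0.1025];266 193.5 [-0.008  0.1  ];267 191.66666666666666 [-0.003   0.0981];268 191.0 [-0.0009  0.0958];269 190.5 [0.0007 0.0934];270 190.5 [0.0011 0.0908];271 190.0 [0.0027 0.0884];272 190.66666666666666 [0.0013 0.0856];273 192.0 [-0.0017  0.0826];274 191.0 [0.0012 0.0804];275 191.5 [0.0002 0.0777];276 192.0 [-0.0007  0.0749];
```

Run:
```python
from h import *
print(track(.194)[0],arm.current_t());arm.sleep(.5);print(track(.194)[0],arm.current_force());arm.sign_off()
```

```text
0.19428802496537276 26.3
0.1942954470556927 [ 0.0482 -0.111  -1.1269]
the job is handed in; nothing more can be done
```

I opened the valve with the open gripper caged around the red grip, let the platform sink, closed the valve onto its seat, let go and handed the job in. The clock stood at about 27 s.

- **Final height:** the platform's top reads 194.3 mm on the side-camera tracker and about 194 mm in the close wrist view. The pointer tip measured about 196.5 mm. The platform is therefore about 2 mm low, give or take 2 mm, which is inside the 6 mm allowed. It held steady over the last half second before hand-in.
- **Sinking speed:** it averaged about 10 to 20 mm/s. Single 0.05 s readings alternated between about 4 and 27 mm/s, which is picture noise. That noise made my script open the valve a little further than the planned 7 mm/s.
- **Missed stop height:** I had aimed to stop first at about 201 mm and then fine-tune. The platform sank about 17 mm while the valve was closing, so it ended below that and I could not fine-tune. I did not track it during those last 17 mm.
- **Valve:** the opening force at the grip was 2 to 4 N. It read 10.3 N snug on the seat just after closing and 8.7 N later. I eased that off to zero before letting go and did not see any forcing.
- **Disagreement:** the side camera alone put the platform's corner about 7 mm too high. I zeroed its height reading on the known 260 mm start and took the pointer height from the wrist view instead.

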